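Lock the sample plug into the vacuum chamber's slotted cap

ROBOT

A 7-joint arm with a two-finger parallel gripper is mounted at the origin on the work surface. World frame = base frame: x ahead of the robot, y to its left, z up, the work surface at z = 0. Lengths are in m, angles in rad, forces in N, time in s.
With the tool pointing down it reaches from about 0.35 to 0.9 m from the base axis. Payload 7.2 kg.
Tool frame: the origin (TCP) lies midway between the tips of the shut fingers; the grasp point (between the pads) lies 19 mm behind it (tcp_to_grasp is the distance from the TCP to the grasp point, in m); z points along the fingers, y is the line along which they close (so a half turn about z gives the same grasp; the last joint's range is limited). The gripper opens to 85 mm and grips with 20 to 120 N. Pads are 22 mm wide; open, the fingers measure 114 mm over their backs; the gripper's body (76 mm by 85 mm) begins 54 mm behind the grasp point. The pads swing forward as they close: fully open they stand 13 mm farther back than shut.
Start: joints at [1.268, 0.411, -0.013, 1.596, 0.006, 1.134, -0.082], TCP at [0.145, -0.608, 0.231] pointing down, gripper open.
Joint ranges: [-2.95, 2.95], [-0.29, 1.99], [-1.47, 1.44], [0.14, 2.54], [-1.03, 4.17], [0.13, 1.85], [-2.86, 2.86]. Speed limits (rad/s): [2.39, 2.39, 3.01, 3.01, 3.14, 3.14, 3.14].

INTERFACE

Orientations are given as [roll, pitch, yaw] about the fixed x, y, z axes, in that order (R = Rz(yaw) Ry(pitch) Rx(roll)).
In Python, from plant import * gives the robot as it stands.
- The arm moves only by the tool arm_command, never from a script. Its argument "targets" is one flat list of numbers, 7 for each row, row after row: the turn, a rotation vector about the tool's x, y, z in degrees, then the shift along the tool's x, y, z in mm, then the finger opening in mm, from 0 to 85.4. A call has 1 to 20 rows; each row is the pose to reach, as a shift and turn from the pose commanded when the call began, along the tool's axes at that moment; what a row does not reach only later rows make up. A row lasts 1/12 s, in which the tool goes at most 41.7 mm and 7.16 degrees, less where a joint would pass 70% of its speed; a pose out of reach is approached as far as the arm can. A call with a gripper value outside its range is refused whole. The fingers move at their own pace and stop on an object; "newtons" is the grip in N (left out, the last holds). Time passes only in rows, so rows that repeat a pose let the fingers close. It gives the time, the measured TCP pose, the force, the opening and the grip force at its end, in the units of the state.
- state(): the state, without advancing time (a new reading comes with each control period).
- capture(name): name is "scene" or "side" or "wrist"; returns (picture, depth): 400x640x3 uint8, blue, green, red; 400x640 float32, m along the optical axis (not along the pixel's ray), 0 where there is no reading.
- camera_model(name): a dict with "mtx" (3x3 intrinsics, pixels), "dist_coeffs" ([k1, k2, p1, p2, k3] as OpenCV has them; the pictures are not rectified), "rvec" (rotation vector, rad) and "tvec" (3), from world to camera coordinates, as OpenCV has them. Camera axes: x right, y down, z forward; pixel columns grow to the right and rows downward; lengths in m; the calibration is good to about 2 mm. A picture is of the moment at which its call begins: read the wrist's pose just before it. camera_model takes no time and is no camera call; for the wrist camera it gives the pose at the moment of the call.
- hand_in(): hands the job in; it is judged then, once.
The state is a dict: "time": time; "joint_pos": joint angles; "dq": joint speeds; "tau": joint torques, N m; "position": TCP position; "eef_rot": TCP orientation; "force": force on the tool from outside, world axes, zero at the start; "ft_torque": the same for the moment, N m; "grip_width": finger opening in m; "finger_force": force on a finger pad.
Only numpy, scipy, OpenCV 4.12 (cv2) and the standard library are available. Lean on these libraries where they do the work, as an engineer would, in place of code of your own. Each camera call takes 0.05 s, during which the arm holds its last target. There are 200 camera calls.

TASK

Take the T-headed sample plug from its parking block, pass its head through the slot in the small vacuum chamber's cap, press it down on the spring seat inside, turn it a quarter turn clockwise (seen from above) and let it spring up, locked under the cap; then let go. Feel for the slot gently, without ramming the plug against the chamber, and leave the other things on the bench where they are.

Things in the scene. Friction and masses are not known exactly. Their poses are not given: they have to be found in the camera images.
- plug_grip (a point): Handle centre of the loose T-headed metal plug (80 mm tall, 0.11-0.2 kg), 63.5 mm above its underside. Handle: upright wing 44 long (plug x), 16 thick (plug y), 33 mm high; below it a stem 12 mm in diameter. z points up the stem. Same after half a turn. A blank plug with the same handle but a round foot 27 mm in diameter stands upright in a similar block: leave it.
- plug_head (a point): Centre of the flat underside of the same plug's T-head, on the stem axis; axes as for plug_grip. The T-head is a bar 36 mm long (plug x, parallel to the handle), 12 mm wide (plug y) and 9 mm high, edges rounded by 1.5 mm.
- park: Fixed black parking block 76 x 52 mm, 32 mm high, in which the T-headed plug stands upright at the start, in a pocket 40 mm (x) by 16 mm (y) whose floor is 5 mm above the table: lift 30 mm to clear. Origin: centre of its underside. It stands to one side of the robot, the chamber to the other, and the block with the blank plug between them, farther out.
- port: The fixed vacuum chamber: square aluminium housing 112 x 112 mm, a short round stub pipe on its +x side, a flat steel cap 104 x 104 mm on top. Origin: centre of its underside, on the table; z up. More than 35 N between plug and chamber counts as ramming. Touched down lightly on the cap, a head that overhangs the slot sinks some 0.1 mm deeper the nearer it is.
- port_top (a point): Centre of the housing at the height of the cap's top, 60 mm above the port's origin; axes as the port. Through the cap (8 mm thick) goes a slot 40.5 mm long (port x), 15.5 mm wide (port y). The cap is square to the housing but was clamped off centre by hand: slot and cap lie up to 6 mm off this point in x and in y. See or feel where. The cap shifts only under 15 N sideways.
- port_catch (a point): Housing axis, 46 mm above the port's origin: lower edge of two shallow catches under the cap. The T-head turns past them only when its underside is 32 to 37 mm above the port's origin, and only clockwise from above, to deep stops at a quarter turn (bar along port y; play 0.1 rad past, 0.2 short). Let go, it rises until its underside is at 43 mm. Let go halfway it stays under the cap.
- seat (a joint): Sprung disc inside the chamber, under the slot: 0 when free (its top 46 mm above the port's origin, 14 mm below the cap's top), growing as it is pressed down, in m. It pushes up with 4 N at 0 and 0.5 N more per mm; hard end at 0.014. The T-head can turn past the catches at 0.009 to 0.014; locked, it reads 0.003.
There are look-alikes about, which are no part of the job. Leave any black, brown or yellow look-alike of the part that bears plug_grip alone.

How it is judged:
On the way:
1. the T-head is through the slot and pressed down below the catches, upright in the chamber (horizontal distance between plug_head and port below 0.012 m and angle between plug_head's own z axis and vertical below 0.12 rad and z of plug_head in the frame of port below 0.0375 m), for 0.1 s.
At the end, for the whole second after the job is handed in: The plug stands upright (within 0.12 rad), locked in the chamber: its T-head has turned to lie along port y (within 0.3 rad) and has sprung up against the cap's underside (its own underside 39.5 to 45.5 mm above the chamber's origin, within 12 mm of its axis), released and at rest (horizontal distance between plug_head and port below 0.012 m and angle between plug_head's own z axis and vertical below 0.12 rad and z of plug_head in the frame of port between 0.0395 and 0.0455 m and angle between the x axis of plug_head and the y axis of port, either way round below 0.3 rad and linear speed of plug below 0.01 m/s); the robot touches nothing.
It fails at once if the plug is rammed: a force over 35 N between plug and chamber (contact force between plug and port above 35 N).
It fails at once if another thing on the bench is moved by more than 20 mm (distance of any of blank, duster, dish, card, vials, driver, puck from where it was at the start of the episode above 0.02 m).
It also fails if it takes over 72 s, if anything falls off the work surface, if the arm or the gripper's body presses on something with over 40 N, if the wrist force passes 120 N, or if a joint passes its speed limit or range.

## Working session

There is one attempt and no reset: what is moved stays moved. The work goes in short steps, Python scripts to look and compute and a tool call to move; the robot and the scene stay as the last step left them, time stands still between calls to the robot, and variables do not carry over. Pictures are saved under pics/ and viewed, at most 10 in all, crops included, and the job is handed in when it is done.

Besides the shell and the picture viewer there is one more tool, called after "Request:" as name(argument=value, ...) on one line, values as JSON. arm_command: Moves the arm, as the interface text tells. Its arguments: {"type":"object","properties":{"targets":{"type":"array","items":{"type":"number"}},"newtons":{"type":"number"}},"required":["targets"]}

```bash
ls; mkdir -p pics
python3 - <<'E'
from plant import *
import cv2
s=state();print({k:s[k] for k in ("time","position","eef_rot","force","grip_width")})
for n in("scene","side"):
    p,d=capture(n);cv2.imwrite(f"pics/{n}0.png",p);import numpy as np;np.save(f"{n}0.npy",d)
    m=camera_model(n);print(n,m)
E
```

```text
pics
{'time': 0.0, 'position': array([ 0.14525886, -0.60739101,  0.23045847]), 'eef_rot': array([-3.14001082e+00,  1.05838941e-04,  2.34864026e-01]), 'force': array([-0.25895194,  0.45187049, -1.57007225]), 'grip_width': 0.08540523504136159}
scene {'mtx': array([[474.24703263,   0.        , 316.01088559],
       [  0.        , 474.24703263, 191.36637587],
       [  0.        ,   0.        ,   1.        ]]), 'dist_coeffs': array([-0.09938165,  0.        ,  0.        ,  0.        ,  0.        ]), 'rvec': array([ 1.43228489,  2.25768118, -0.81819926]), 'tvec': array([ 0.13694586, -0.30097528,  1.35794127])}
side {'mtx': array([[416.87234548,   0.        , 317.69822196],
       [  0.        , 416.87234548, 194.43623444],
       [  0.        ,   0.        ,   1.        ]]), 'dist_coeffs': array([-0.05010435,  0.        ,  0.        ,  0.        ,  0.        ]), 'rvec': array([ 0.22528499, -2.6965933 ,  1.44504795]), 'tvec': array([0.49496404, 0.08127834, 1.00132743])}
```

View pics/scene0.png

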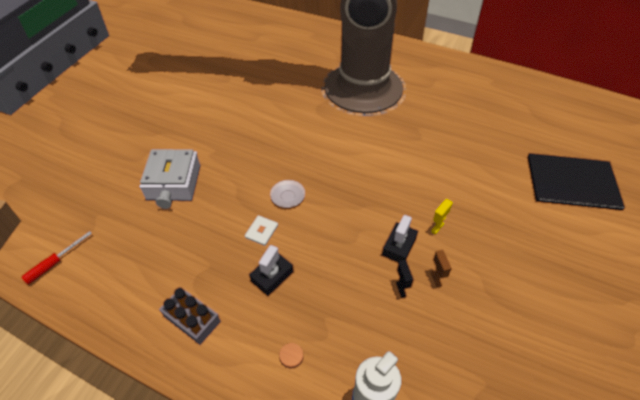

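View pics/side0.png

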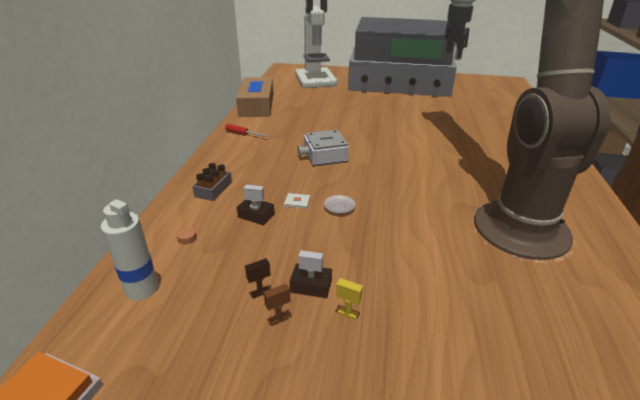

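The scene view shows the chamber at (170,175) with its slot at (168,167). The T-plug stands in the park block at (402,235), and the blank is at (271,268), between them and farther out. The yellow, black and brown look-alikes are near (442,215), (404,277) and (441,265). The side view agrees: park at (311,275), blank at (256,207), chamber at (326,147).

```bash
cat > h.py <<'E'
import numpy as np, cv2
def ray(m,uv,z):
    "pixels -> world points on plane z"
    uv=np.asarray(uv,float).reshape(-1,1,2)
    n=cv2.undistortPoints(uv,m["mtx"],m["dist_coeffs"]).reshape(-1,2)
    R=cv2.Rodrigues(m["rvec"])[0];c=-R.T@np.ravel(m["tvec"])
    d=np.c_[n,np.ones(len(n))]@R
    return c+d*((z-c[2])/d[:,2])[:,None]
def cloud(m,dep):
    v,u=np.mgrid[:400,:640]
    n=cv2.undistortPoints(np.stack([u,v],-1).reshape(-1,1,2).astype(float),m["mtx"],m["dist_coeffs"]).reshape(-1,2)
    R=cv2.Rodrigues(m["rvec"])[0]
    P=(np.c_[n,np.ones(len(n))]*dep.reshape(-1,1)-np.ravel(m["tvec"]))@R
    return P.reshape(400,640,3)
def rect(P):
    "min-area rect of xy points in mm"
    (c,s,a)=cv2.minAreaRect((np.asarray(P)[:,:2]*1000).astype(np.float32)); return np.round(c,1),np.round(s,1),round(a,1)
E
python3 - <<'E'
from plant import *
from h import *
for n in("scene","side"):
    m=camera_model(n);P=cloud(m,np.load(n+"0.npy"))
    boxes={"scene":dict(plug=(385,205,420,265),blank=(245,240,297,297),port=(135,140,205,212)),"side":dict(plug=(285,245,335,298),blank=(235,180,278,225),port=(294,125,352,168))}[n]
    for k,(a,b,c,d) in boxes.items():
        Q=P[b:d,a:c].reshape(-1,3)
        print(n,k,"zmax",np.percentile(Q[:,2],[99,99.8]).round(4))
        for lo,hi in ((.066,.09),(.025,.04),(.052,.066)):
            S=Q[(Q[:,2]>lo)&(Q[:,2]<hi)]
            if len(S)>20: print("  ",lo,len(S),*rect(S),S.mean(0).round(4))
E
```

```text
scene plug zmax [0.0869 0.8641]
   0.066 256 [506.  279.4] [113.9  28. ] 14.8 [0.4904 0.2755 0.0814]
   0.025 568 [473.1 270.9] [52.8 79.6] 88.0 [0.4796 0.273  0.0312]
   0.052 48 [475.3 271.2] [16.6 43.4] 85.4 [0.4871 0.2729 0.0584]
scene blank zmax [0.086  0.8641]
   0.066 267 [650.8  59.7] [17.7 46.2] 89.6 [0.6535 0.0616 0.081 ]
   0.025 644 [650.7  60.5] [53.  77.4] 71.3 [0.6572 0.0649 0.0313]
   0.052 74 [653.4  66.3] [14.4 46. ] 70.2 [0.6577 0.065  0.0589]
scene port zmax [0.0629 0.8641]
   0.025 370 [ 541.6 -246. ] [ 80.6 157. ] 69.1 [ 0.5671 -0.2495  0.0332]
   0.052 1570 [ 527.6 -282.3] [116.1 110.4] 24.5 [ 0.5294 -0.2813  0.0592]
side plug zmax [0.0851 0.6204]
   0.066 341 [476.5 313.9] [108.3  44.2] 83.1 [0.4745 0.2863 0.0786]
   0.025 634 [471.5 271.2] [55.4 76.5] 87.7 [0.4697 0.2782 0.0304]
   0.052 145 [487.3 307.5] [113.2  39.4] 61.8 [0.4723 0.2854 0.0594]
side blank zmax [0.0847 0.6204]
   0.066 186 [649.7  59.7] [46.  22.2] 1.1 [0.6477 0.0625 0.0783]
   0.025 395 [649.4  58.7] [56.4 78.3] 73.4 [0.6458 0.0661 0.0308]
   0.052 99 [647.8  65. ] [46.3 15.9] 15.7 [0.6471 0.065  0.0593]
side port zmax [0.0614 0.6204]
   0.025 254 [ 536.3 -243.5] [ 79.7 153.7] 71.4 [ 0.5321 -0.2388  0.0328]
   0.052 605 [ 525.3 -280.5] [109.8 117.6] 24.3 [ 0.523  -0.2772  0.0583]
```

```bash
cat >> h.py <<'E'
def delta(s,pos,yaw_deg):
    "tool-frame turn (deg about z) and shift (mm) from state to a downward pose; yaw of tool x"
    from scipy.spatial.transform import Rotation as R
    A=R.from_euler("xyz",s["eef_rot"]);B=R.from_euler("xyz",[np.pi,0,np.radians(yaw_deg)])
    return (A.inv()*B).as_rotvec(degrees=True).round(2),(A.inv().apply(np.asarray(pos)-s["position"])*1000).round(1)
E
python3 - <<'E'
from plant import *
from h import *
s=state();m=camera_model("wrist");R=cv2.Rodrigues(m["rvec"])[0];c=-R.T@np.ravel(m["tvec"])
from scipy.spatial.transform import Rotation as Ro
A=Ro.from_euler("xyz",s["eef_rot"]);print("cam in tool",A.inv().apply(c-s["position"]),"axis",A.inv().apply(R[2]),m["mtx"][0])
print(delta(s,[.52,-.30,.26],24))
m=camera_model("scene")
for k,uv in dict(yellow=(435,230),black=(404,292),brown=(437,283),stub=(163,203),port=(170,175)).items(): print(k,ray(m,[uv],0).round(3))
E
```

```text
cam in tool [ 0.07603428 -0.00021814 -0.1415106 ] axis [-2.95101944e-01  5.82066460e-04  9.55465595e-01] [358.53552334   0.         323.85858334]
(array([ -0.09,  -0.  , -10.55]), array([ 436. , -211.8,  -29.2]))
yellow [[0.397 0.329 0.   ]]
black [[0.569 0.317 0.   ]]
brown [[0.522 0.372 0.   ]]
stub [[ 0.59  -0.268  0.   ]]
port [[ 0.511 -0.306  0.   ]]
```

Request:
arm_command(targets=[0,0,-10.5,466,-231,11,85,0,0,-10.5,466,-231,11,85,0,0,-10.5,466,-231,11,85,0,0,-10.5,466,-231,11,85,0,0,-10.5,466,-231,11,85,0,0,-10.5,466,-231,11,85,0,0,-10.5,466,-231,11,85,0,0,-10.5,466,-231,11,85,0,0,-10.5,466,-231,11,85,0,0,-10.5,466,-231,11,85,0,0,-10.5,466,-231,11,85,0,0,-10.5,466,-231,11,85,0,0,-10.5,466,-231,11,85,0,0,-10.5,466,-231,11,85,0,0,-10.5,466,-231,11,85,0,0,-10.5,466,-231,11,85,0,0,-10.5,466,-231,11,85,0,0,-10.5,466,-231,11,85])

```text
time: 1.6
position: [0.5437, -0.2763, 0.2204]
eef_rot: [3.141, 0.001, 0.416]
force: [0.5, -0.9, -0.0]
grip_width: 0.085
finger_force: 0.0
```

```bash
cat > look.py <<'E'
import sys
from plant import *
from h import *
n=sys.argv[1]
s=state();m=camera_model("wrist");p,d=capture("wrist")
cv2.imwrite(f"pics/{n}.png",p);np.savez(n,p=p,d=d,**m)
print(s["time"],s["position"],np.degrees(s["eef_rot"]),s["force"],s["joint_pos"].round(2),s["dq"].round(3).max())
E
python3 look.py w1
```

```text
1.6 [ 0.54374121 -0.27634271  0.22035968] [1.79975928e+02 3.40996330e-02 2.38075773e+01] [ 0.54281377 -0.85481295 -0.04330761] [ 0.57  0.41 -0.24  1.64  0.11  1.11 -0.86] -0.0
```

View pics/w1.png

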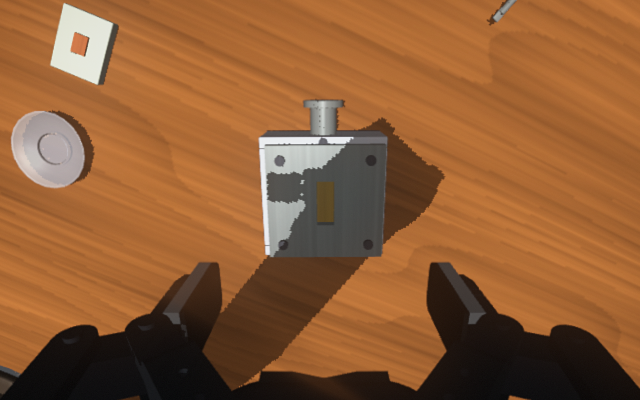

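The wrist view shows the chamber with the stub pointing up in the image at (323,115). The brass slot spans about (317..334, 181..223), with its long axis along the stub. The cap spans about (265..385, 144..257).

Run:
```python
from h import *
w=np.load("w1.npz");m=dict(w);p=w["p"]
c=cv2.resize(p[90:275,240:410],None,fx=3.2,fy=3.2,interpolation=cv2.INTER_CUBIC)
cv2.imwrite("pics/c1.png",c)
hsv=cv2.cvtColor(p,cv2.COLOR_BGR2HSV)
b=np.zeros(p.shape[:2],np.uint8);b[175:230,308:342]=1
M=((hsv[...,1]>90)&(b>0))
v,u=np.where(M);print(u.min(),u.max(),v.min(),v.max(),M.sum())
ed=np.array([(u[v==r].min(),r) for r in range(185,218)]),np.array([(u[v==r].max(),r) for r in range(185,218)])
for nm,z in(("z60",.06),("z46",.046)):
    Q=ray(m,np.c_[u,v],z);print(nm,rect(Q),Q.mean(0))
g=p.astype(int).mean(2)
print("col profile row205",g[205,308:342].round());print("row profile col325",g[174:232,325].round())
P=cloud(m,w["d"]);S=P[140:260,255:395].reshape(-1,3);S=S[(S[:,2]>.055)&(S[:,2]<.065)];print("cap depth",rect(S),np.median(S[:,2]))
S=P[90:260,255:395].reshape(-1,3);S=S[(S[:,2]>.045)&(S[:,2]<.0565)];print("ledge",rect(S),len(S),np.median(S[:,2]))
print("seat depth",np.median(P[190:215,320:330,2]))
```

```text
317 333 182 221 680
z60 (array([ 526.4, -285.3]), array([36.1, 14.4]), 23.8) [ 0.52657425 -0.28515524  0.06      ]
z46 (array([ 522.4, -287.1]), array([37.8, 15. ]), 23.8) [ 0.52254959 -0.28699569  0.046     ]
col profile row205 [79. 79. 78. 76. 74. 73. 73. 75. 70. 68. 69. 69. 68. 66. 67. 67. 65. 67.
 67. 69. 68. 69. 68. 68. 67. 65. 69. 74. 73. 74. 73. 73. 74. 73.]
row profile col325 [77. 77. 77. 76. 77. 77. 77. 74. 68. 67. 67. 68. 66. 68. 68. 67. 66. 66.
 67. 66. 66. 67. 67. 66. 67. 67. 67. 67. 66. 66. 67. 67. 67. 66. 66. 66.
 65. 65. 66. 65. 64. 65. 66. 65. 65. 64. 64. 65. 57. 55. 55. 69. 75. 75.
 75. 74. 75. 75.]
cap depth (array([ 525.4, -285.4]), array([106.1, 104.5]), 24.0) 0.05894114272788298
ledge (array([ 540. , -277.1]), array([141.8, 112.7]), 24.2) 2099 0.050624858731932
seat depth 0.04500246255632648
```

View pics/c1.png

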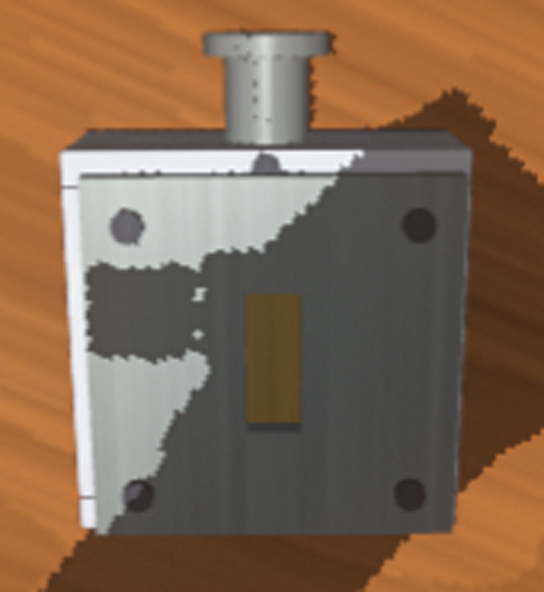

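The slot centre is (0.525,-0.286), the axes are at 24°, and it measures about 40 x 15 mm, which agrees with the given sizes. Next I look at the plug.

Request:
arm_command(targets=[0,0,26.8,180,-517,-20,85,0,0,26.8,180,-517,-20,85,0,0,26.8,180,-517,-20,85,0,0,26.8,180,-517,-20,85,0,0,26.8,180,-517,-20,85,0,0,26.8,180,-517,-20,85,0,0,26.8,180,-517,-20,85,0,0,26.8,180,-517,-20,85,0,0,26.8,180,-517,-20,85,0,0,26.8,180,-517,-20,85,0,0,26.8,180,-517,-20,85,0,0,26.8,180,-517,-20,85,0,0,26.8,180,-517,-20,85,0,0,26.8,180,-517,-20,85,0,0,26.8,180,-517,-20,85,0,0,26.8,180,-517,-20,85,0,0,26.8,180,-517,-20,85,0,0,26.8,180,-517,-20,85])

```text
time: 3.15
position: [0.5002, 0.2686, 0.2403]
eef_rot: [3.141, -0.0, -0.053]
force: [-0.0, -0.3, 0.3]
grip_width: 0.0852
finger_force: 0.0
```

```bash
python3 look.py w2
```

```text
3.15 [0.50015756 0.26862423 0.24027109] [ 1.79946149e+02 -1.54434175e-02 -3.02058398e+00] [-0.03858283 -0.26499351  0.3114772 ] [-0.25  0.34 -0.42  1.71  0.15  1.13 -2.34] -0.0
```

View pics/w2.png

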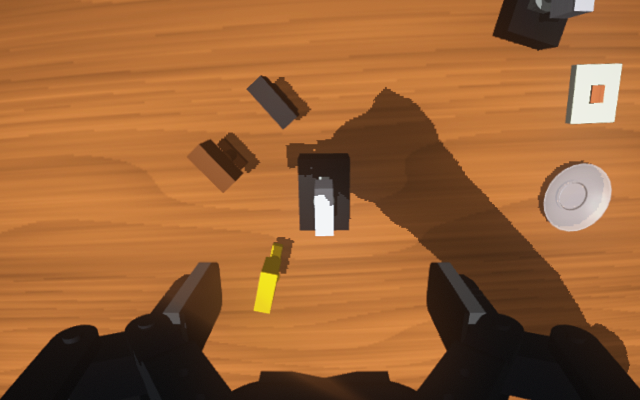

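The T-plug's bright handle is at (324,212) in the black block (299..350, 153..231). The yellow look-alike is at (266,285), brown at (220,165) and black at (275,100).

Run:
```python
from plant import *
from h import *
w=np.load("w2.npz");m=dict(w);p=w["p"];P=cloud(m,w["d"])
hsv=cv2.cvtColor(p,cv2.COLOR_BGR2HSV)
b=np.zeros(p.shape[:2],bool);b[145:242,290:360]=1
M=b&(P[...,2]>.080)&(P[...,2]<.09);v,u=np.where(M);print("px",u.min(),u.max(),v.min(),v.max(),M.sum())
print("top",rect(ray(m,np.c_[u,v],.085)),np.median(P[M][:,2]))
M=b&(P[...,2]>.029)&(P[...,2]<.035)
v,u=np.where(M);print("block",rect(ray(m,np.c_[u,v],.032)),np.median(P[M][:,2]))
s=state()
print(delta(s,[.472,.271,.0495],-3))
```

```text
px 314 332 187 235 894
top (array([473.6, 270.8]), array([15.6, 44.5]), 87.4) 0.08386381481035722
block (array([473.1, 270.6]), array([51.8, 76.4]), 87.4) 0.030873578647833633
(array([ 0.04, -0.02, -0.02]), array([-28.3,  -0.9, 190.8]))
```

Request:
arm_command(targets=[0,0,-0.4,-26.8,-0.8,40,50,0,0,-0.4,-26.8,-0.8,80,50,0,0,-0.4,-26.8,-0.8,110,50,0,0,-0.4,-26.8,-0.8,120,50,0,0,-0.4,-26.8,-0.8,120,50,0,0,-0.4,-26.8,-0.8,140,50,0,0,-0.4,-26.8,-0.8,160,50,0,0,-0.4,-26.8,-0.8,180,50,0,0,-0.4,-26.8,-0.8,192,50,0,0,-0.4,-26.8,-0.8,192,50,0,0,-0.4,-26.8,-0.8,192,50])

```text
time: 4.12
position: [0.4736, 0.2731, 0.0493]
eef_rot: [-3.141, -0.001, -0.043]
force: [0.6, -0.6, -0.4]
grip_width: 0.0498
finger_force: 0.0
```

Request:
arm_command(targets=[0,0,0,0,0,0,25,0,0,0,0,0,0,20,0,0,0,0,0,0,10,0,0,0,0,0,0,5,0,0,0,0,0,0,5,0,0,0,0,0,0,5,0,0,0,0,0,0,5,0,0,0,0,0,0,5], newtons=60)

```text
time: 4.78
position: [0.4735, 0.2728, 0.0495]
eef_rot: [-3.141, -0.002, -0.043]
force: [0.1, -2.0, 7.3]
grip_width: 0.0157
finger_force: 59.2
```

Request:
arm_command(targets=[0,0,0,0,0,-8,5,0,0,0,0,0,-20,5,0,0,0,0,0,-40,5,0,0,0,0,0,-70,5,0,0,0,0,0,-105,5,0,0,0,0,0,-135,5,0,0,0,0,0,-150,5,0,0,0,0,0,-150,5,0,0,0,0,0,-150,5])

```text
time: 5.53
position: [0.473, 0.2732, 0.1997]
eef_rot: [-3.14, -0.002, -0.043]
force: [-0.4, -1.0, -2.4]
grip_width: 0.0153
finger_force: 58.4
```

```bash
python3 look.py w3
python3 - <<'E'
from plant import *
from h import *
w=np.load("w3.npz");m=dict(w);P=cloud(m,w["d"]);s=state()
from scipy.spatial.transform import Rotation as R
Q=R.from_euler("xyz",s["eef_rot"]).inv().apply(P.reshape(-1,3)-s["position"]).reshape(P.shape)
hsv=cv2.cvtColor(w["p"],cv2.COLOR_BGR2HSV)
M=(abs(Q[...,0])<.035)&(abs(Q[...,1])<.012)&(Q[...,2]>-.06)&(Q[...,2]<.06)&(w["d"]>0)
v,u=np.where(M);print("px",u.min(),u.max(),v.min(),v.max(),M.sum())
T=Q[M];print("z hist",np.percentile(T[:,2],[1,5,20,50,80,95,99]).round(4))
zt=np.percentile(T[:,2],3);S=T[T[:,2]<zt+.004];print("top",rect(S),zt,len(S))
S=T[(T[:,2]>.03)];print("low",rect(S) if len(S)>5 else 0,len(S), S[:,2].max() if len(S) else 0)
print(delta(s,[.525,-.286,.13],24.0))
E
```

```text
5.5333 [0.47296067 0.27318487 0.19967983] [-1.79930375e+02 -1.24458877e-01 -2.44186335e+00] [-0.37450385 -0.96532204 -2.35036669] [-0.27  0.34 -0.43  1.81  0.16  1.03 -2.38] 0.037
px 284 369 203 371 9395
z hist [-0.0573 -0.0502 -0.0369 -0.0356 -0.0262  0.0346  0.0368]
top (array([ 2., -0.]), array([24.5, 23.9]), 0.1) -0.0535160804675713 508
low (array([12.5, -0.3]), array([11.4, 11.9]), 0.5) 520 0.04277224267328434
(array([ 1.000e-02, -0.000e+00, -2.644e+01]), array([ 76.4, 555.9,  68.4]))
```

View pics/w3.png

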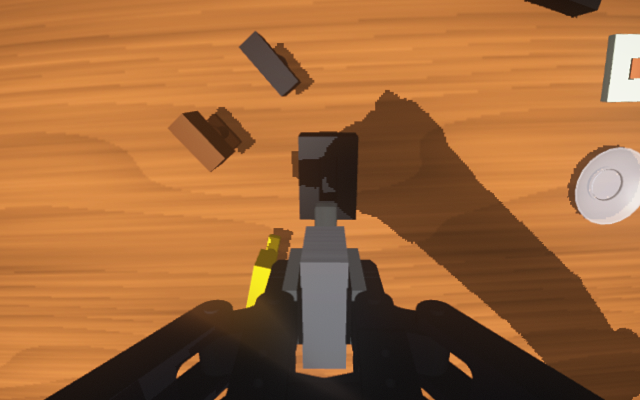

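The plug is held, with the handle at (325,315) and the T-head at (326,215). The head is centred in the tool frame to within 0.5 mm, with its underside 44.5 mm beyond the TCP. I'm moving above the slot.

Request:
arm_command(targets=[0,0,-26.4,76,556,0,5,0,0,-26.4,76,556,0,5,0,0,-26.4,76,556,0,5,0,0,-26.4,76,556,0,5,0,0,-26.4,76,556,0,5,0,0,-26.4,76,556,0,5,0,0,-26.4,76,556,0,5,0,0,-26.4,76,556,0,5,0,0,-26.4,76,556,0,5,0,0,-26.4,76,556,0,5,0,0,-26.4,76,556,0,5,0,0,-26.4,76,556,0,5,0,0,-26.4,76,556,0,5,0,0,-26.4,76,556,0,5,0,0,-26.4,76,556,20,5,0,0,-26.4,76,556,50,5,0,0,-26.4,76,556,68,5,0,0,-26.4,76,556,68,5,0,0,-26.4,76,556,68,5,0,0,-26.4,76,556,68,5])

```text
time: 7.25
position: [0.5252, -0.2856, 0.1306]
eef_rot: [-3.141, -0.0, 0.419]
force: [0.4, -0.6, 0.0]
grip_width: 0.0153
finger_force: 58.8
```

```bash
python3 look.py w4
python3 - <<'E'
from plant import *
from h import *
w=np.load("w4.npz");m=dict(w);P=cloud(m,w["d"]);s=state()
from scipy.spatial.transform import Rotation as R
A=R.from_euler("xyz",s["eef_rot"])
def tool(uv,zw): return (A.inv().apply(ray(m,uv,zw)-s["position"])*1000)[:,:2]
S=P.reshape(-1,3);S=S[(S[:,2]>.055)&(S[:,2]<.065)&(abs(S[:,0]-.525)<.09)&(abs(S[:,1]+.286)<.09)];print(rect(S),len(S))
print(delta(s,[.525,-.286,.11],24.0), s["force"])
E
```

```text
7.25 [ 0.52523197 -0.28564275  0.13061364] [-1.79989549e+02 -2.68964613e-03  2.39794149e+01] [ 0.38678461 -0.60169552  0.00773426] [ 0.6   0.48 -0.25  1.76  0.14  0.92 -0.86] 0.0
(array([ 525.5, -285.6]), array([107. , 104.5]), 24.0) 19857
(array([ 0.06, -0.05, -0.02]), array([-0.7, -0.1, 21.3])) [ 0.3979219  -1.22727979 -0.90842558]
```

View pics/w4.png

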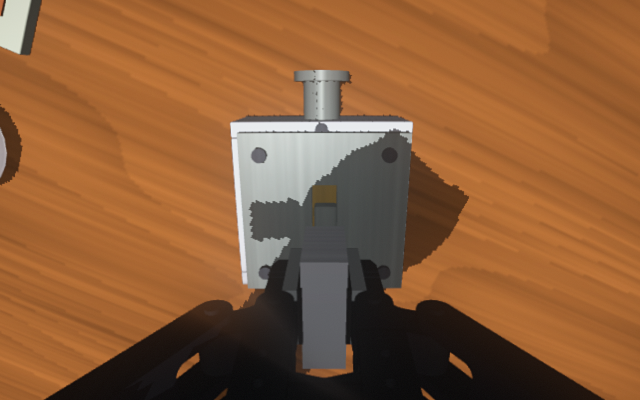

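The head (315..336, ~204) hangs in line with the slot (312..337, front end at row 184). I'll check this numerically before touching down.

Run:
```python
from plant import *
from h import *
from scipy.spatial.transform import Rotation as R
w=np.load("w4.npz");m=dict(w);p=w["p"];s=state();A=R.from_euler("xyz",s["eef_rot"])
tool=lambda uv,z:(A.inv().apply(ray(m,uv,z)-s["position"])*1000)[:,:2].round(2)
g=p[...,:].astype(int)
sat=cv2.cvtColor(p,cv2.COLOR_BGR2HSV)[...,1].astype(int)
print("sat row192",sat[192,304:346]);print("g row210",g[210,304:346].mean(1).round());print("sat col325",sat[176:210,325]);print("g col325",g[180:262,325].mean(1).round())
print("slot front",tool([[325,183.5]],.06),"slot L/R",tool([[312.5,192],[337.5,192]],.06))
P=cloud(m,w["d"]);Q=A.inv().apply(P.reshape(-1,3)-s["position"]).reshape(P.shape)*1000
print("col325 depth",[(v,*Q[v,325].round(1)[[0,2]]) for v in range(184,250,3)])
print("row210",[(u,*Q[212,u].round(1)[[1,2]]) for u in range(308,344,2)])
```

```text
sat row192 [ 11  10  10  12   9  10  10  10  86 128 128 129 125 126 123 127 126 127
 122 126 129 127 130 132 132 132 133 133 130 139 133 132  61   7  10  10
  13  10  13  13  10  13]
g row210 [77. 76. 75. 76. 76. 75. 76. 72. 69. 65. 69. 71. 74. 76. 74. 74. 73. 74.
 74. 76. 76. 76. 76. 76. 74. 73. 74. 75. 73. 72. 70. 67. 64. 68. 74. 73.
 74. 74. 73. 74. 73. 73.]
sat col325 [ 10  13   9   9  12  12  10   9  10  96 125 125 125 130 129 126 127 129
 129 129 135 129 133 130 132 132 105   9  13   9   8  10   7  16]
g col325 [80. 80. 79. 80. 78. 74. 73. 72. 73. 70. 72. 72. 71. 70. 70. 70. 70. 70.
 69. 70. 70. 70. 66. 56. 57. 58. 63. 73. 74. 77. 76. 74. 75. 75. 75. 75.
 75. 74. 74. 73. 75. 73. 74. 74. 72. 73. 73. 75. 74. 74. 73. 74. 73. 71.
 74. 75. 73. 72. 74. 73. 73. 71. 74. 75. 74. 73. 73. 73. 72. 71. 72. 73.
 73. 73. 74. 75. 77. 75. 73. 72. 71. 72.]
slot front [[20.4  0.3]] slot L/R [[15.   -7.38]
 [15.    8.  ]]
col325 depth [(184, np.float64(19.7), np.float64(72.7)), (187, np.float64(14.1), np.float64(86.2)), (190, np.float64(12.1), np.float64(86.0)), (193, np.float64(10.2), np.float64(
[... 855 characters left out ...]
, np.float64(72.6)), (312, np.float64(-8.4), np.float64(86.6)), (314, np.float64(-5.6), np.float64(37.8)), (316, np.float64(-4.5), np.float64(37.6)), (318, np.float64(-3.5), np.float64(37.9)), (320, np.float64(-2.4), np.float64(37.8)), (322, np.float64(-1.3), np.float64(36.5)), (324, np.float64(-0.3), np.float64(37.2)), (326, np.float64(0.8), np.float64(38.3)), (328, np.float64(1.8), np.float64(36.8)), (330, np.float64(2.9), np.float64(37.5)), (332, np.float64(3.9), np.float64(37.4)), (334, np.float64(5.0), np.float64(38.1)), (336, np.float64(7.3), np.float64(73.1)), (338, np.float64(8.5), np.float64(73.1)), (340, np.float64(9.8), np.float64(72.9)), (342, np.float64(11.0), np.float64(72.0))]
```

The slot centre is within 0.5 mm of the head in both axes, so I'm descending gently.

Request:
arm_command(targets=[0,0,0,0.5,0.4,8,5,0,0,0,0.5,0.4,16,5,0,0,0,0.5,0.4,21,5,0,0,0,0.5,0.4,23,5,0,0,0,0.5,0.4,24,5,0,0,0,0.5,0.4,25,5,0,0,0,0.5,0.4,26,5,0,0,0,0.5,0.4,27,5,0,0,0,0.5,0.4,28,5,0,0,0,0.5,0.4,28,5,0,0,0,0.5,0.4,28,5], newtons=80)

```text
time: 8.22
position: [0.5256, -0.286, 0.1023]
eef_rot: [3.142, -0.0, 0.418]
force: [0.8, -0.4, -1.6]
grip_width: 0.0148
finger_force: 80.3
```

Request:
arm_command(targets=[0,0,0,0,0,1,5,0,0,0,0,0,2,5,0,0,0,0,0,3,5,0,0,0,0,0,4,5,0,0,0,0,0,5,5,0,0,0,0,0,5,5,0,0,0,0,0,5,5])

```text
time: 8.8
position: [0.5255, -0.286, 0.0972]
eef_rot: [-3.141, 0.0, 0.418]
force: [1.0, -0.7, -2.0]
grip_width: 0.0152
finger_force: 80.3
```

The head is in the slot with no contact force. I'm continuing down to the seat and pressing.

Request:
arm_command(targets=[0,0,0,0,0,1.5,5,0,0,0,0,0,3,5,0,0,0,0,0,4.5,5,0,0,0,0,0,6,5,0,0,0,0,0,7,5,0,0,0,0,0,8,5,0,0,0,0,0,9,5,0,0,0,0,0,10,5,0,0,0,0,0,11,5,0,0,0,0,0,12,5,0,0,0,0,0,12,5,0,0,0,0,0,12,5])

```text
time: 9.8
position: [0.5256, -0.286, 0.0854]
eef_rot: [3.141, -0.0, 0.418]
force: [-1.4, 1.6, 5.3]
grip_width: 0.0149
finger_force: 81.4
```

Request:
arm_command(targets=[0,0,0,0,0,1,5,0,0,0,0,0,2,5,0,0,0,0,0,3,5,0,0,0,0,0,4,5,0,0,0,0,0,5,5,0,0,0,0,0,6,5,0,0,0,0,0,6.4,5,0,0,0,0,0,6.4,5,0,0,0,0,0,6.4,5,0,0,0,0,0,6.4,5])

```text
time: 10.63
position: [0.5256, -0.286, 0.0793]
eef_rot: [3.141, -0.0, 0.418]
force: [-3.0, 1.8, 6.7]
grip_width: 0.0146
finger_force: 81.9
```

Request:
arm_command(targets=[0,0,4,0,0,0,5,0,0,8,0,0,0,5,0,0,12,0,0,0,5,0,0,16,0,0,0,5,0,0,20,0,0,0,5,0,0,25,0,0,0,5,0,0,30,0,0,0,5,0,0,30,0,0,0,5])

```text
time: 11.3
position: [0.5268, -0.2867, 0.0798]
eef_rot: [3.14, -0.003, -0.111]
force: [0.5, 0.4, 7.5]
grip_width: 0.0151
finger_force: 81.8
```

Run:
```python
from plant import *
s=state();print(s["position"],s["eef_rot"],s["force"],s["ft_torque"],s["finger_force"])
```

```text
[ 0.52677152 -0.28666024  0.07975605] [ 3.14034926e+00 -2.74735462e-03 -1.10865056e-01] [0.54229758 0.40686789 7.50754707] [ 0.03726275  0.08327063 -0.08876409] 81.76422357559204
```

Request:
arm_command(targets=[0,0,5,0,0,0,5,0,0,10,0,0,0,5,0,0,15,0,0,0,5,0,0,20,0,0,0,5,0,0,25,0,0,0,5,0,0,30,0,0,0,5,0,0,35,0,0,0,5,0,0,40,0,0,0,5,0,0,45,0,0,0,5,0,0,50,0,0,0,5,0,0,54,0,0,0,5,0,0,57,0,0,0,5,0,0,59,0,0,0,5,0,0,59,0,0,0,5,0,0,59,0,0,0,5])

```text
time: 12.55
position: [0.5267, -0.2867, 0.0797]
eef_rot: [-3.14, -0.002, -1.135]
force: [-0.4, 0.0, 7.0]
grip_width: 0.0153
finger_force: 81.8
```

Run:
```python
from plant import *
s=state();print(s["position"],s["eef_rot"],s["force"],s["ft_torque"],s["joint_pos"].round(2))
```

```text
[ 0.52674868 -0.28665117  0.07972483] [-3.13992977e+00 -2.47480509e-03 -1.13541982e+00] [-0.42518544  0.03393465  6.96992056] [ 0.07568034  0.17299372 -0.0070858 ] [ 0.3   0.53  0.16  1.81 -0.11  0.8  -2.19]
```

Request:
arm_command(targets=[0,0,0,0,0,-1.5,5,0,0,0,0,0,-3,5,0,0,0,0,0,-4.5,5,0,0,0,0,0,-6,5,0,0,0,0,0,-7,5,0,0,0,0,0,-7.5,5,0,0,0,0,0,-7.5,5])

```text
time: 13.13
position: [0.5266, -0.2865, 0.0869]
eef_rot: [-3.14, -0.002, -1.135]
force: [2.9, -1.0, 4.0]
grip_width: 0.015
finger_force: 81.3
```

Run:
```python
from plant import *
s=state();print(s["position"],s["eef_rot"],s["force"],s["ft_torque"])
```

```text
[ 0.5266166  -0.28650475  0.08687401] [-3.14004592e+00 -2.01838396e-03 -1.13521644e+00] [ 2.94002068 -1.03088768  4.00164197] [-0.32547115 -0.7036253  -0.02524477]
```

Request:
arm_command(targets=[0,0,0,0,0,0,25,0,0,0,0,0,0,40,0,0,0,0,0,0,50,0,0,0,0,0,0,50,0,0,0,0,0,0,50,0,0,0,0,0,0,50,0,0,0,0,0,-15,50,0,0,0,0,0,-40,50,0,0,0,0,0,-75,50,0,0,0,0,0,-110,50,0,0,0,0,0,-130,60,0,0,0,0,0,-130,85,0,0,0,0,0,-130,85,0,0,0,0,0,-130,85])

```text
time: 14.3
position: [0.5251, -0.2857, 0.2156]
eef_rot: [3.141, 0.001, -1.135]
force: [-0.7, 0.3, -0.1]
grip_width: 0.0851
finger_force: 0.0
```

```bash
python3 look.py w5;python3 - <<'E'
from h import *
w=np.load("w5.npz");P=cloud(dict(w),w["d"])
M=(abs(P[...,0]-.5266)<.045)&(abs(P[...,1]+.2865)<.045)&(P[...,2]>.112)&(P[...,2]<.135)
v,u=np.where(M);print(rect(ray(dict(w),np.c_[u,v],.123)),np.median(P[M][:,2]),M.sum(),u.min(),u.max(),v.min(),v.max())
E
```

```text
14.3 [ 0.52507327 -0.28566462  0.21561642] [ 1.79962135e+02  5.00853158e-02 -6.50400665e+01] [-0.66058923  0.32065306 -0.10768733] [ 0.28  0.38  0.19  1.69 -0.08  1.08 -2.22] 0.016
(array([ 527.1, -286.5]), array([15.7, 45.3]), 25.5) 0.12179515205384275 1488 311 334 169 232
```

View pics/w5.png

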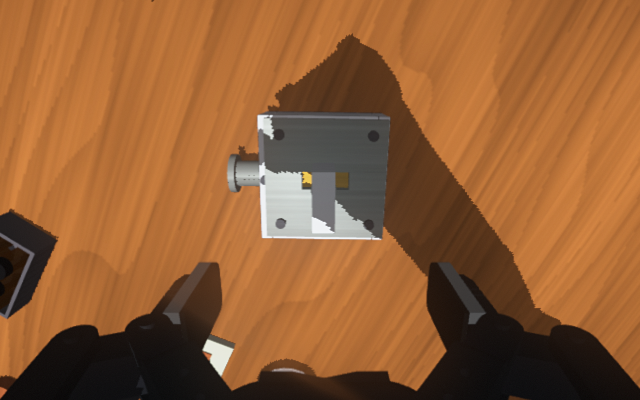

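The handle at (323,200) lies across the slot (302..350, 180). Its top is at 0.122 to 0.123 m, which puts the underside at about 43 mm, and the bar is within 2° of port y. The plug is locked and released.

```bash
python3 -c "
from plant import *
print(hand_in())"
```

```text
the job is handed in; nothing more can be done
None
```

The T-headed plug is locked under the chamber's cap (underside about 43 mm up, bar within 2° of port y) and released. I handed the job in at 14.3 s; `hand_in()` returned no verdict.

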